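Lock a carving blank into the bench bayonet socket

ROBOT

A 6-joint arm with a two-finger parallel gripper is mounted at the origin on the work surface. World frame = base frame: x ahead of the robot, y to its left, z up, the work surface at z = 0. Lengths are in m, angles in degrees, forces in N, time in s.
With the tool pointing down it reaches from about 0.35 to 0.875 m from the base axis. Payload 15.5 kg.
Tool frame: the origin (TCP) lies midway between the tips of the shut fingers; the grasp point (between the pads) lies 19 mm behind it; z points along the fingers, y is the line along which they close (so a half turn about z gives the same grasp; the last joint's range is limited). The gripper opens to 85 mm and grips with 20 to 120 N. Pads are 22 mm wide; open, the fingers measure 114 mm over their backs; the gripper's body (76 mm by 85 mm) begins 54 mm behind the grasp point. The pads swing forward as they close: fully open they stand 13 mm farther back than shut.
Start: joints at [-81.102, 28.281, 77.091, -0, 74.628, -5.472], TCP at [0.155, -0.605, 0.231] pointing down, gripper open.
Joint ranges: [-166.48, 166.48], [-47.26, 123.95], [12.59, 153.08], [-70.14, 250.14], [6.76, 159.57], [-176.63, 176.63]. Speed limits (degrees/s): [108.29, 108.29, 147.25, 172.46, 172.46, 172.46].

INTERFACE

Orientations are given as a 3x3 rotation matrix whose columns are the frame's x, y, z axes.
In Python, from plant import * gives the robot as it stands. The module is installed in compiled form; this text tells all that it offers.
- The arm moves only by the shell command python3 -m jog [OPENING], which reads ROWS from standard input. ROWS is a JSON list that holds a single list of rows (three levels of brackets), with 1 to 20 rows, each of 6 numbers: dx, dy, dz in shares of the most that a row can go, 1 being 50 mm, then a rotation vector rx, ry, rz in shares of 60 degrees (1.0 is 60 degrees); each row shifts and turns the commanded pose from where the row before left it, along the tool's axes as they then stand; what a row does not reach is not made up. A row lasts 1/10 s, in which the tool goes at most 0.05 m and 8.59 degrees, less where a joint would pass 70% of its speed; a pose out of reach is approached as far as the arm can. OPENING is the opening from 0.0 (shut) to 1.0 (fully open), set as the command begins (- or left out keeps the last). The fingers move at their own pace and stop on an object; the grip force is fixed at half the most. Time passes only in rows, so rows that do not move let the fingers close. It prints the time, the measured TCP pose, the force, the opening and the grip force at its end. Shift and turn numbers lie between -1 and 1, and a call with a number outside is refused. Input that does not fit is refused with a message, and nothing moves.
- sense(): the state, without advancing time (a new reading comes with each control period).
- read_camera(name): name is "scene" or "top" or "wrist"; returns (picture, depth): 480x640x3 uint8, red, green, blue; 480x640 float32, m along the optical axis (not along the pixel's ray), 0 where there is no reading.
- get_calibration(name): a dict with "vfov" (degrees; the focal length in pixels is half the picture's height over the tangent of half this angle, whatever the lens; pixels are square), "cx", "cy" (the principal point, pixels), "eye" and "rotation" of the camera in the world. Camera axes: x right, y up, looking along -z (the intrinsics and any distortion apply to the point x, -y, -z); pixel columns grow to the right and rows downward; lengths in m; the calibration is good to about 2 mm. A picture is of the moment at which its call begins: read the wrist's pose just before it. get_calibration takes no time and is no camera call; for the wrist camera it gives the pose at the moment of the call.
- sign_off(): hands the job in; it is judged then, once.
The state is a dict: "clock": time; "joint_pos": joint angles; "qvel": joint speeds; "joint_efforts": joint torques, N m; "tcp_pos": TCP position; "eef_rot": TCP orientation; "force": force on the tool from outside, world axes, zero at the start; "moment": the same for the moment, N m; "opening": opening from 0.0 (shut) to 1.0 (fully open); "finger_force": force on a finger pad.
Only numpy, scipy, OpenCV 4.12 (cv2) and the standard library are available. Lean on these libraries where they do the work, as an engineer would, in place of code of your own. Each camera call takes 0.05 s, during which the arm holds its last target. There are 200 camera calls.

TASK

Mount the round wooden carving blank in the steel bayonet socket on the bench: let its two lugs down through the two gaps in the socket's roof onto the ledge inside, then, pressing lightly, twist it clockwise (seen from above) until the lugs drop into the hidden locking notches, and let go, leaving it hanging there level. Feel for the notches and work gently, never ramming or wrenching the blank in the socket, and leave the mallet, the tin and the offcut where they are.

Things in the scene. Friction and masses are not known exactly. Their poses are not given: they have to be found in the camera images.
- blank: Loose round wooden carving blank, about 0.35 to 0.55 kg, standing on its steel stem (32 mm diameter, foot chamfered). Origin: centre of the stem's foot; z up; x along the grip bar. Two steel lugs along +x and -x reach 27 mm from the axis, 10 mm wide, 4 to 12 mm above the foot. Disc 96 mm in diameter, 46 to 58 mm above the foot, petals up to 65 mm. Half a turn gives the same fit.
- bar (a point): Middle of the blank's plain wooden grip bar, on the blank's axis 86 mm above its foot; axes as the blank's. The bar stands across the middle of the disc, exactly above the lugs: 64 mm long (x), 24 mm wide (y), from 58 to 100 mm above the foot.
- socket: Fixed round steel socket on the bench: base 120 mm in diameter, 12 mm thick; collar 80 mm in diameter, 61 mm high. Origin: centre of the underside; z up; x along the line of its two entry gaps. Turning: stops in it block anticlockwise turns from the gaps beyond about 15 degrees, and clockwise ones beyond about 115 degrees.
- mouth (a point): Centre of the top of the socket's roof, on its axis, 61 mm above the bench; axes as the socket's. The roof is 8 mm thick with a round bore 36 mm in diameter and two gaps 16 mm wide running out from it along +x and -x to at least 32 mm from the axis.
- ledge (a point): Centre of the ledge inside the socket that carries the lugs, on the axis, 42 mm above the bench (blank's origin then 38 mm above the socket's). It is sprung: gives way downward up to 8 mm, starting at about 6 N (blank's weight included), stiffening by 1 N per mm. Friction resists turning on it.
- notches (a point): Centre between the floors of two facing notches in the ledge, on the axis, 30 mm above the bench. Notches: 14 mm wide, 12 mm deep, hidden under the roof, 37 to 78 degrees clockwise (from above) from the gaps, exactly where must be felt. Lugs over them can drop 12 mm (blank's origin 26 mm above the socket's); the notch sides then stop the twist. This point does not show their direction.
- mallet: Bystander: turned wooden mallet standing on its head, 72 mm in diameter, 205 mm tall. Origin: centre of its underside.
- wax_tin: Bystander: plain metal tin, 70 mm in diameter, 50 mm tall. Origin: centre of its underside.
- offcut: Bystander: dark wood offcut, 110 x 60 x 35 mm. Origin: centre of its underside, x along its length.
There are look-alikes about, which are no part of the job. Leave any white look-alike of the blank alone.

How it is judged:
By the outcome, as a careful person would: the job done as asked, in the order asked, and still so for the second after the job is handed in, with the robot touching nothing.
It also fails if it takes over 59 s, if anything falls off the work surface, if the arm or the gripper's body presses on something with over 40 N, if the wrist force passes 120 N, or if a joint passes its speed limit or range.

## Working session

There is one attempt and no reset: what is moved stays moved. The work goes in short steps, Python scripts to look and compute and a shell command to move; the robot and the scene stay as the last step left them, time stands still between calls to the robot, and variables do not carry over. Pictures are saved under pics/ and viewed, at most 10 in all, crops included, and the job is handed in when it is done.

```bash
mkdir -p pics; cat > h.py <<'E'
import numpy as np, cv2
from plant import *
def snap(n,tag):
    s=sense(); c=get_calibration(n); p,d=read_camera(n)
    np.savez(f'{tag}.npz',p=p,d=d,eye=c['eye'],R=c['rotation'],f=240/np.tan(np.radians(c['vfov']/2)),cx=c['cx'],cy=c['cy'])
    cv2.imwrite(f'pics/{tag}.png',p[:,:,::-1]); return c
def load(tag): return np.load(f'{tag}.npz')
def ray(z,u,v):
    u=np.asarray(u,float);v=np.asarray(v,float)
    d=np.stack([(u-z['cx'])/z['f'],-(v-z['cy'])/z['f'],-np.ones_like(u)],-1)
    return d@z['R'].T
def onplane(z,u,v,h):
    d=ray(z,u,v); return z['eye']+d*((h-z['eye'][2])/d[...,2])[...,None]
def cloud(z):
    v,u=np.mgrid[:480,:640]; return z['eye']+ray(z,u,v)*z['d'][...,None]
E
python3 - <<'E'
from h import *
for n in ['scene','top','wrist']:
    c=snap(n,n+'0'); print(n,c)
print(sense())
a=[cv2.imread(f'pics/{n}0.png') for n in ['scene','top']]
E
```

```text
scene {'vfov': 52.214029438386525, 'cx': 320.96931430115825, 'cy': 239.6606288854496, 'eye': array([ 1.09370829, -0.02080731,  0.9360772 ]), 'rotation': array([[ 0.01404228, -0.85565511,  0.51735592],
       [ 0.9998076 ,  0.00492854, -0.01898586],
       [ 0.01369554,  0.51752299,  0.85555969]])}
top {'vfov': 42.847018847911144, 'cx': 328.39134769888244, 'cy': 236.37842150476072, 'eye': array([ 0.36744263, -0.00798976,  1.23748115]), 'rotation': array([[-0.00876087,  0.98287982, -0.18403939],
       [-0.99994191, -0.00745537,  0.00778433],
       [ 0.00627898,  0.1840969 ,  0.98288804]])}
wrist {'vfov': 62.57896492285091, 'cx': 319.08835365646553, 'cy': 248.70518034325872, 'eye': array([ 0.21971095, -0.58846252,  0.37200909]), 'rotation': array([[ 2.48684556e-01,  9.34177795e-01,  2.55866840e-01],
       [-9.68584488e-01,  2.39928752e-01,  6.54085929e-02],
       [-2.86556634e-04, -2.64094759e-01,  9.64496696e-01]])}
{'clock': 0.15, 'joint_pos': array([-8.11025137e+01,  2.83062338e+01,  7.71161801e+01,  6.54591687e-04,
        7.46276274e+01, -5.47139834e+00]), 'qvel': array([ 0.11364337, -0.13887384, -0.02846133,  0.01517105, -0.02274436,
        0.06671546]), 'joint_efforts': array([ 3.03709465e-03, -8.82542968e+01, -3.84066010e+01, -2.96798771e-04,
        7.17447998e-03, -3.78614959e-05]), 'tcp_pos': array([ 0.15507466, -0.60520262,  0.23085889]), 'eef_rot': array([[ 9.68718832e-01,  2.48160854e-01, -1.24200413e-04],
       [ 2.48160867e-01, -9.68718451e-01,  8.64579191e-04],
       [ 9.42394787e-05, -8.68355827e-04, -9.99999619e-01]]), 'force': array([-0.58623558, -0.52036864,  0.44660955]), 'moment': array([-0.01440002,  0.00324979,  0.02040668]), 'finger_force': 0.0, 'opening': 0.9970396253772273}
```

View pics/top0.png

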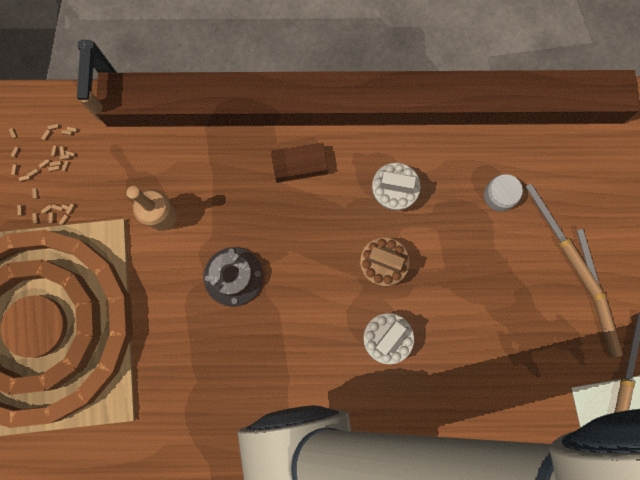

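View pics/scene0.png

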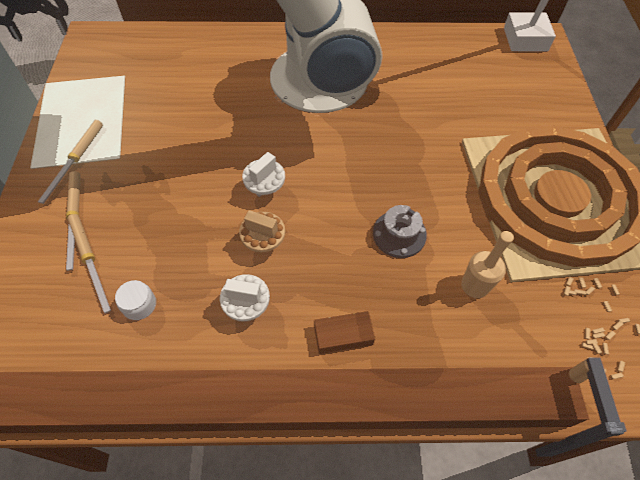

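The top view shows the brown blank at (385,262) between two white look-alikes at (396,186) and (389,338). The socket is at (232,276), the mallet at (150,207), the offcut at (303,162) and the tin at (504,192).

```bash
cat > m.py <<'E'
from h import *
def look(tag,c0,r=0.08):
    z=load(tag); P=cloud(z); ok=(z['d']>0)&(np.hypot(P[...,0]-c0[0],P[...,1]-c0[1])<r)&(P[...,2]>0.015)
    return z,P,ok
E
python3 - <<'E'
from m import *
z=load('top0'); 
b=onplane(z,385.,262.,.08); s=onplane(z,230.,275.,.06); print(b,s)
for t in ['top0','scene0']:
    z,P,ok=look(t,b); 
    k=ok&(np.hypot(P[...,0]-b[0],P[...,1]-b[1])<.06)&(P[...,2]>.09)
    Q=P[k]; r=cv2.minAreaRect((Q[:,:2]*1000).astype(np.float32)); print(t,'bar',k.sum(),np.median(Q[:,2]),r,Q[:,:2].mean(0))
    k=ok&(np.hypot(P[...,0]-b[0],P[...,1]-b[1])<.07)&(P[...,2]>.05)&(P[...,2]<.08);Q=P[k]; print(' disc',cv2.minEnclosingCircle((Q[:,:2]*1000).astype(np.float32)),np.median(Q[:,2]))
    z,P,ok=look(t,s); k=ok&(P[...,2]>.055)&(P[...,2]<.07);Q=P[k]; print('sock',cv2.minEnclosingCircle((Q[:,:2]*1000).astype(np.float32)),np.median(Q[:,2]))
E
```

```text
[ 0.53352961 -0.12492186  0.08      ] [0.51338355 0.1736071  0.06      ]
top0 bar 449 0.0995912919946047 ((538.4102783203125, -126.31120300292969), (63.58920669555664, 24.44895362854004), 67.48738098144531) [ 0.53781928 -0.12608637]
 disc ((538.3671875, -126.42107391357422), 48.225765228271484) 0.05956247676947446
sock ((516.9951171875, 175.0863800048828), 40.75142288208008) 0.060440941950941074
scene0 bar 385 0.10072820039556352 ((537.9901733398438, -127.20916748046875), (64.09786224365234, 26.09441375732422), 67.73192596435547) [ 0.5405105  -0.12700153]
 disc ((538.4129638671875, -126.54785919189453), 49.32609176635742) 0.06140584523278014
sock ((516.0221557617188, 175.5175323486328), 42.581058502197266) 0.061931654331914165
```

```bash
python3 - <<'E'
from m import *
z,P,ok=look('top0',(.538,-.1265)); k=ok&(P[...,2]>.09); Q=P[k][:,:2]; w,V=np.linalg.eigh(np.cov(Q.T)); print('bar deg',np.degrees(np.arctan2(V[1,1],V[0,1])))
for t in ['top0','scene0']:
    z=load(t)
    g=np.linspace(-.045,.045,360); X,Y=np.meshgrid(g,g)  # rectified: right=x, down=-y
    W=np.stack([.517+X,.1753-Y,0*X+.061],-1); c=(W-z['eye'])@z['R']
    u=z['cx']+z['f']*c[...,0]/-c[...,2]; v=z['cy']-z['f']*c[...,1]/-c[...,2]
    im=cv2.remap(z['p'],u.astype(np.float32),v.astype(np.float32),cv2.INTER_CUBIC); np.save(t+'r.npy',im)
cv2.imwrite('pics/sock.png',np.hstack([np.load('top0r.npy'),np.load('scene0r.npy')])[:,:,::-1])
E
```

```text
bar deg 67.66281770379699
```

View pics/sock.png

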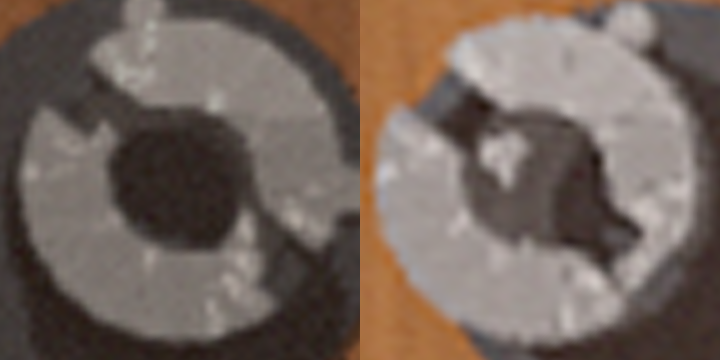

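The rectified crops (top camera left, scene camera right) show the socket's gap line running from upper left to lower right, at about -39° in the world. I'll fly over the socket to refine that before grasping.

The manual's scale: shifts go in shares of 50 mm and turns go in shares of 60 degrees. Converting my numbers, -7.6 degrees / 60 = -0.1267.

```bash
echo '[[[0, 0, 0, 0, 0, -0.1267], [0, 0, 0, 0, 0, -0.1267], [0, 0, 0, 0, 0, -0.1267], [0, 0, 0, 0, 0, -0.1267], [0, 0, 0, 0, 0, -0.1267], [0, 0, 0, 0, 0, -0.1267], [0, 0, 0, 0, 0, -0.1267]]]' | python3 -m jog 1.0
echo '[[[0.94, 0.04, 0, 0, 0, 0], [0.94, 0.04, 0, 0, 0, 0], [0.94, 0.04, 0, 0, 0, 0], [0.94, 0.04, 0, 0, 0, 0], [0.94, 0.04, 0, 0, 0, 0], [0.94, 0.04, 0, 0, 0, 0], [0.94, 0.04, 0, 0, 0, 0], [0.94, 0.04, 0, 0, 0, 0], [0.94, 0.04, 0, 0, 0, 0], [0.94, 0.04, 0, 0, 0, 0], [0.94, 0.04, 0, 0, 0, 0], [0.94, 0.04, 0, 0, 0, 0], [0.94, 0.04, 0, 0, 0, 0], [0.94, 0.04, 0, 0, 0, 0], [0.94, 0.04, 0, 0, 0, 0], [0.94, 0.04, 0, 0, 0, 0], [0.6, 0.04, 0, 0, 0, 0], [0.2, 0, 0, 0, 0, 0], [0, 0, 0, 0, 0, 0]]]' | python3 -m jog
```

```text
clock: 0.85
tcp_pos: [0.1551, -0.6053, 0.231]
eef_rot: [[0.376, 0.926, -0.0], [0.926, -0.376, 0.001], [0.001, -0.0, -1.0]]
force: [1.0, -0.4, 0.5]
opening: 0.996
finger_force: 0.0
clock: 2.75
tcp_pos: [0.4888, 0.1144, 0.231]
eef_rot: [[0.38, 0.925, -0.0], [0.925, -0.38, -0.0], [-0.0, -0.0, -1.0]]
force: [-0.1, -0.3, -0.0]
opening: 1.001
finger_force: 0.0
```

```bash
python3 - <<'E'
from m import *
snap('wrist','w1')
z=load('w1'); P=cloud(z); ok=(z['d']>0)&(np.hypot(P[...,0]-.517,P[...,1]-.175)<.05)
k=ok&(P[...,2]>.055)&(P[...,2]<.07); Q=P[k]; print(k.sum(),np.median(Q[:,2]),cv2.minEnclosingCircle((Q[:,:2]*1000).astype(np.float32)))
E
```

```text
5927 0.05941235033968417 ((517.638671875, 174.92044067382812), 40.733524322509766)
```

View pics/w1.png

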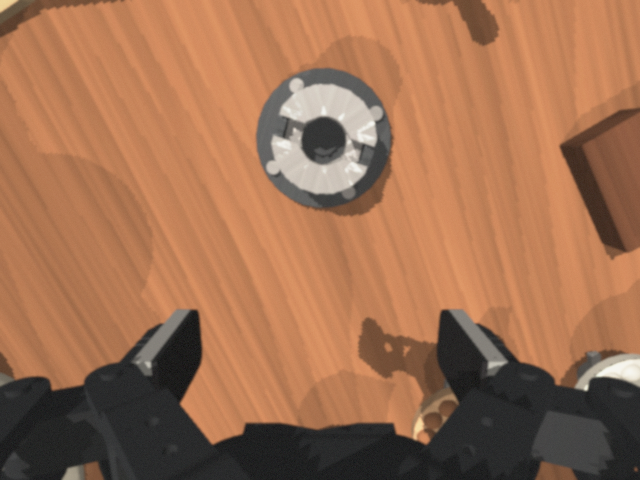

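The wrist view shows the socket at (324,140) with gaps at about (287,127) and (364,153). Next: a polar brightness profile to get the gap angle, and circle fits for the centre.

```bash
cat > sock.py <<'E'
from m import *
def polar(tag,c,h,vis=False):
    z=load(tag); th=np.arange(0,360,1.0); out=[]; D=[]
    for r in np.arange(.021,.037,.001):
        W=np.stack([c[0]+r*np.cos(np.radians(th)),c[1]+r*np.sin(np.radians(th)),0*th+h],-1); q=(W-z['eye'])@z['R']
        u=(z['cx']-z['f']*q[:,0]/q[:,2]).astype(np.float32)[None]; v=(z['cy']+z['f']*q[:,1]/q[:,2]).astype(np.float32)[None]
        out.append(cv2.remap(cv2.cvtColor(z['p'],cv2.COLOR_RGB2GRAY),u,v,cv2.INTER_LINEAR)[0]); 
    return np.array(out,float)
E
python3 - <<'E'
from sock import *
def fit(tag):
    z=load(tag); P=cloud(z); rr=np.hypot(P[...,0]-.517,P[...,1]-.175)
    h=np.median(P[(rr<.038)&(rr>.02)&(P[...,2]>.05)][:,2])
    Q=onplane(z,*np.meshgrid(np.arange(640),np.arange(480)),.061)
    g=cv2.cvtColor(z['p'],cv2.COLOR_RGB2GRAY); m=((g>110)&(np.hypot(Q[...,0]-.517,Q[...,1]-.175)<.043)&(P[...,2]>.05)).astype(np.uint8)
    mc=cv2.morphologyEx(m,cv2.MORPH_OPEN,np.ones((3,3)))
    cs,_=cv2.findContours(mc,cv2.RETR_EXTERNAL,cv2.CHAIN_APPROX_NONE)
    pts=np.concatenate([c[:,0] for c in cs]); B=onplane(z,pts[:,0],pts[:,1],.061)[:,:2]
    c=np.array([.517,.175])
    from scipy.optimize import least_squares
    res=[]
    for R in (.040,.018):
        cc=c.copy()
        for _ in range(5):
            d=np.hypot(*(B-cc).T); s=B[abs(d-R)<.0025]
            o=least_squares(lambda p:np.hypot(s[:,0]-p[0],s[:,1]-p[1])-p[2],[*cc,R],loss='soft_l1',f_scale=.0004); cc=o.x[:2]
        res.append((R,o.x.round(4),len(s)))
    print(tag,'h',h.round(4),res); return np.mean([r[1][:2] for r in res],0)
for t in ['w1','top0','scene0']:
    c=fit(t); I=polar(t,c,.061); p=np.median(I[4:12],0)
    med=np.median(p); dark=p<med*.72
    n,l=cv2.connectedComponents(dark.astype(np.uint8)[None])
    print([(np.where(l[0]==i)[0].min(),np.where(l[0]==i)[0].max()) for i in range(1,n) if (l[0]==i).sum()>3],med)
E
```

```text
w1 h 0.0594 [(0.04, array([0.5176, 0.175 , 0.0396]), 272), (0.018, array([0.5175, 0.1749, 0.018 ]), 103)]
[(np.int64(126), np.int64(154)), (np.int64(317), np.int64(334))] 202.5
top0 h 0.0603 [(0.04, array([0.5176, 0.1756, 0.0387]), 88), (0.018, array([0.5174, 0.1755, 0.0197]), 30)]
[(np.int64(127), np.int64(154)), (np.int64(317), np.int64(334))] 119.0
scene0 h 0.0619 [(0.04, array([0.5162, 0.175 , 0.0395]), 81), (0.018, array([0.5166, 0.1748, 0.0188]), 29)]
[(np.int64(124), np.int64(153)), (np.int64(307), np.int64(313)), (np.int64(321), np.int64(335))] 155.0
```

In the tool's units: -0.034 m is -0.68, 0.0228 m is 0.456.

```bash
echo '[[[-0.68, 0.456, 0.1, 0, 0, 0], [-0.68, 0.456, 0.1, 0, 0, 0], [-0.68, 0.456, 0.1, 0, 0, 0], [-0.68, 0.456, 0.1, 0, 0, 0], [-0.68, 0.456, 0.1, 0, 0, 0], [-0.68, 0.456, 0.1, 0, 0, 0], [0, 0, 0, 0, 0, 0], [0, 0, 0, 0, 0, 0]]]' | python3 -m jog
python3 - <<'E'
from m import *
snap('wrist','w2')
z,P,ok=look('w2',(.538,-.1265),.06); k=ok&(P[...,2]>.09)&(P[...,2]<.11); Q=P[k]
def rep(Q): 
    r=cv2.minAreaRect((Q[:,:2]*1000).astype(np.float32)); w,V=np.linalg.eigh(np.cov(Q[:,:2].T)); print(len(Q),np.median(Q[:,2]),r,np.degrees(np.arctan2(V[1,1],V[0,1])))
rep(Q)
# image-based: brightness ray cast of bar top contour on z=.1
m=k.astype(np.uint8); cs,_=cv2.findContours(m,cv2.RETR_EXTERNAL,cv2.CHAIN_APPROX_NONE); c=max(cs,key=cv2.contourArea)[:,0]; B=onplane(z,c[:,0],c[:,1],.1); print(cv2.minAreaRect((B[:,:2]*1000).astype(np.float32)))
s=sense();print(s['tcp_pos'],s['clock'])
E
```

```text
clock: 3.6
tcp_pos: [0.5361, -0.1289, 0.2011]
eef_rot: [[0.385, 0.923, -0.001], [0.923, -0.385, 0.0], [-0.0, -0.001, -1.0]]
force: [-1.5, 0.7, 0.4]
opening: 1.002
finger_force: 0.0
3632 0.0985629182650148 ((538.7959594726562, -126.77302551269531), (63.91944885253906, 23.854736328125), 67.72599029541016) 68.00408835972226
((539.1923217773438, -125.79240417480469), (63.56813430786133, 23.51337242126465), 67.75614929199219)
[ 0.53623446 -0.12789715  0.20126429] 3.65
```

View pics/w2.png

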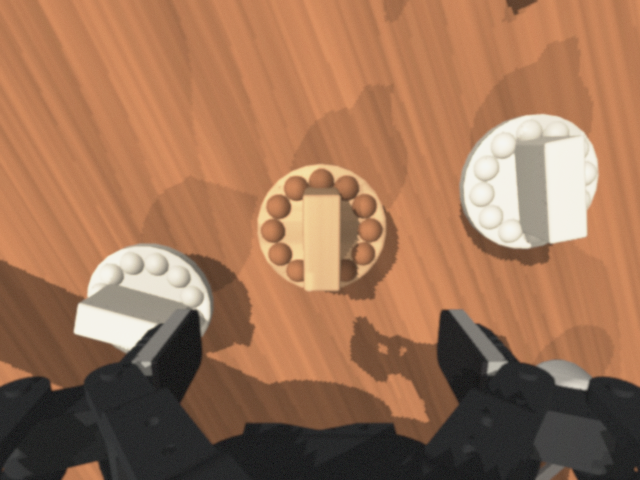

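The wrist view shows the wooden blank at (321,228), with its bar in line with the tool's x axis and clear of both white look-alikes. Descending and gripping.

In the tool's units: 0.03 m is 0.6, 0.0017 m is 0.034.

```bash
echo '[[[0.04, 0.034, 0.6, 0, 0, 0], [0, 0, 0.6, 0, 0, 0], [0, 0, 0.6, 0, 0, 0], [0, 0, 0.5, 0, 0, 0], [0, 0, 0.3, 0, 0, 0], [0, 0, 0, 0, 0, 0], [0, 0, 0, 0, 0, 0]]]' | python3 -m jog
echo '[[[0, 0, 0, 0, 0, 0], [0, 0, 0, 0, 0, 0], [0, 0, 0, 0, 0, 0], [0, 0, 0, 0, 0, 0], [0, 0, 0, 0, 0, 0], [0, 0, 0, 0, 0, 0], [0, 0, 0, 0, 0, 0], [0, 0, 0, 0, 0, 0]]]' | python3 -m jog 0.0
```

```text
clock: 4.35
tcp_pos: [0.5395, -0.1254, 0.0719]
eef_rot: [[0.381, 0.925, -0.0], [0.925, -0.381, 0.0], [-0.0, -0.0, -1.0]]
force: [0.7, 0.1, 0.5]
opening: 0.996
finger_force: 0.0
clock: 5.15
tcp_pos: [0.5399, -0.126, 0.0717]
eef_rot: [[0.382, 0.924, 0.001], [0.924, -0.382, -0.0], [0.0, 0.001, -1.0]]
force: [-1.7, -0.5, 7.7]
opening: 0.27
finger_force: 58.8
```

In the tool's units: -0.02 m is -0.4, -0.015 m is -0.3, -8.4 degrees / 60 = -0.14.

```bash
echo '[[[0, 0, -0.2, 0, 0, 0], [0, 0, -0.4, 0, 0, 0], [0, 0, -0.4, 0, 0, -0.1333], [0, 0, -0.4, 0, 0, -0.1333], [0, 0, -0.4, 0, 0, -0.1333], [0, 0, -0.3, 0, 0, -0.1333], [0, 0, 0, 0, 0, -0.1333], [0, 0, 0, 0, 0, -0.1333], [0, 0, 0, 0, 0, -0.1333], [0, 0, 0, 0, 0, -0.1333], [0, 0, 0, 0, 0, -0.14], [0, 0, 0, 0, 0, 0]]]' | python3 -m jog
echo '[[[0.532, 0.54, 0, 0, 0, 0], [0.532, 0.54, 0, 0, 0, 0], [0.532, 0.54, 0, 0, 0, 0], [0.532, 0.54, 0, 0, 0, 0], [0.532, 0.54, 0, 0, 0, 0], [0.532, 0.54, 0, 0, 0, 0], [0.532, 0.54, 0, 0, 0, 0], [0.532, 0.54, 0, 0, 0, 0], [0, 0, 0, 0, 0, 0], [0, 0, 0, 0, 0, 0]]]' | python3 -m jog
python3 - <<'E'
from h import *
for n in ['scene','top','wrist']: snap(n,n+'3')
s=sense(); print(s['tcp_pos'],s['eef_rot'],s['force'],s['moment'],s['clock'])
cv2.imwrite('pics/c3.png',np.hstack([cv2.resize(cv2.imread('pics/scene3.png')[120:330,300:560],(400,323)),cv2.resize(cv2.imread('pics/wrist3.png'),(400,323))]))
E
```

```text
clock: 6.35
tcp_pos: [0.5394, -0.1258, 0.1766]
eef_rot: [[-0.768, 0.641, -0.0], [0.641, 0.768, 0.0], [0.0, -0.0, -1.0]]
force: [-0.4, -0.0, -4.0]
opening: 0.271
finger_force: 59.5
clock: 7.35
tcp_pos: [0.5153, 0.177, 0.1764]
eef_rot: [[-0.764, 0.645, -0.0], [0.645, 0.764, -0.0], [0.0, -0.0, -1.0]]
force: [-0.5, -0.6, -3.8]
opening: 0.268
finger_force: 60.2
[0.51572084 0.1755284  0.1763592 ] [[-7.63969146e-01  6.45252759e-01 -1.41096165e-04]
 [ 6.45252774e-01  7.63969117e-01 -2.12561143e-04]
 [-2.93625518e-05 -2.53432847e-04 -9.99999967e-01]] [-0.33363144 -1.14408765 -3.92348351] [ 0.03625321  0.00820366 -0.03115408] 7.5
```

View pics/c3.png

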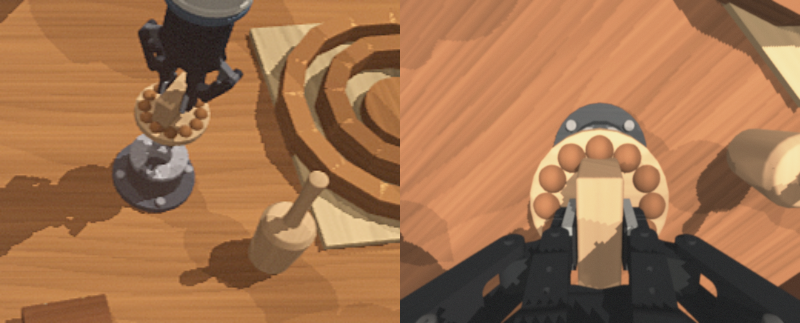

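The left half shows the blank held level over the socket; the right half shows the bar between the pads, seen from the wrist camera. Now checking the blank's offset in the hand.

```bash
python3 - <<'E'
from h import *
t=np.array([.5157,.1755,.1764]);R=np.array([[-.764,.6453,0],[.6453,.764,0],[0,0,-1]])
for tag in ['wrist3','scene3','top3']:
    z=load(tag); P=cloud(z); L=(P-t)@R; hsv=cv2.cvtColor(z['p'],cv2.COLOR_RGB2HSV)
    zf=(t[2]-P[...,2])  # below tcp
    rel=P[...,2]-(.1764-.0717)
    k=(z['d']>0)&(abs(L[...,1])<.010)&(abs(L[...,0])<.05)&(rel>.09)&(rel<.108)&(hsv[...,1]>60)
    Q=L[k]; 
    if len(Q)>20: print(tag,'bar',len(Q),np.percentile(Q[:,0],[1,99]).round(4),np.median(rel[k]))
    k=(z['d']>0)&(np.hypot(L[...,0],L[...,1])<.055)&(rel>.04)&(rel<.068)&(hsv[...,1]>60); Q=L[k]
    if len(Q)>20: print('  disc',len(Q),cv2.minEnclosingCircle((Q[:,:2]*1000).astype(np.float32)), np.median(rel[k]))
    # disc far/near edges on image
E
```

```text
wrist3 bar 10520 [-0.0268  0.0311] 0.09850006065466889
  disc 17691 ((-1.0781669616699219, 0.38346952199935913), 48.229671478271484) 0.05830362545047536
scene3 bar 248 [-0.0332  0.024 ] 0.10083195467361335
  disc 1023 ((-1.6168538331985474, 0.6770014762878418), 48.53765869140625) 0.060247434242650125
  disc 419 ((-0.29659393429756165, -0.6758763790130615), 47.67135238647461) 0.05935452283794619
```

In the tool's units: 0.014 m is 0.28, 0.012 m is 0.24.

```bash
echo '[[[-0.008, 0.006, 0.24, 0, 0, 0], [0, 0, 0.28, 0, 0, 0], [0, 0, 0.24, 0, 0, 0], [0, 0, 0.08, 0, 0, 0], [0, 0, 0, 0, 0, 0]]]' | python3 -m jog; echo '[[[0, 0, 0.04, 0, 0, 0], [0, 0, 0, 0, 0, 0]]]' | python3 -m jog | grep -E 'clock|tcp|force: \['; echo '[[[0, 0, 0.04, 0, 0, 0], [0, 0, 0, 0, 0, 0]]]' | python3 -m jog| grep -E 'clock|tcp|force: \['
```

```text
clock: 8.0
tcp_pos: [0.5158, 0.176, 0.1334]
eef_rot: [[-0.765, 0.644, -0.002], [0.644, 0.765, -0.0], [0.001, -0.001, -1.0]]
force: [-0.5, 0.4, -4.3]
opening: 0.268
finger_force: 60.1
clock: 8.2
tcp_pos: [0.5164, 0.1764, 0.1325]
force: [0.3, -0.6, -4.7]
clock: 8.4
tcp_pos: [0.5162, 0.1764, 0.1303]
force: [-0.2, -0.1, -4.2]
```

In the tool's units: 0.002 m is 0.04.

```bash
for i in 1; do echo '[[[0, 0, 0.04, 0, 0, 0], [0, 0, 0, 0, 0, 0]]]' | python3 -m jog | grep -E 'tcp|force: \['; echo '[[[0, 0, 0.04, 0, 0, 0], [0, 0, 0, 0, 0, 0]]]' | python3 -m jog| grep -E 'tcp|force: \['; echo '[[[0, 0, 0.04, 0, 0, 0], [0, 0, 0, 0, 0, 0]]]' | python3 -m jog| grep -E 'clock|tcp|force: \['; done; python3 -c "
from plant import *
s=sense();print(s['tcp_pos'],s['force'],s['moment'])"
```

```text
tcp_pos: [0.5161, 0.1763, 0.1281]
force: [-0.2, -0.6, -3.4]
tcp_pos: [0.5161, 0.1763, 0.1261]
force: [0.4, 0.3, -3.4]
clock: 9.0
tcp_pos: [0.5161, 0.1763, 0.124]
force: [0.1, -0.1, -2.9]
[0.51605622 0.17630802 0.12402888] [ 0.09964324 -0.09046981 -2.91737226] [ 0.01269046  0.06403145 -0.04539433]
```

In the tool's units: 0.002 m is 0.04.

```bash
f(){ grep -E 'clock|tcp|force: \['|tr '\n' ' '; echo; }; echo '[[[0, 0, 0.04, 0, 0, 0], [0, 0, 0.04, 0, 0, 0], [0, 0, 0, 0, 0, 0]]]' | python3 -m jog |f; echo '[[[0, 0, 0.04, 0, 0, 0], [0, 0, 0.04, 0, 0, 0], [0, 0, 0, 0, 0, 0]]]' | python3 -m jog |f; python3 -c "
from plant import *
s=sense();print(s['tcp_pos'],s['force'],s['moment'])"
```

```text
clock: 9.3 tcp_pos: [0.516, 0.1763, 0.1199] force: [0.2, 0.2, -4.6] 
clock: 9.6 tcp_pos: [0.516, 0.1763, 0.116] force: [-0.1, -0.1, -3.1] 
[0.51604001 0.17629378 0.11599562] [-0.12547109 -0.05539438 -3.11539084] [-0.00269883  0.00920802 -0.03351352]
```

In the tool's units: 0.002 m is 0.04.

```bash
f(){ grep -E 'clock|tcp|force: \['|tr '\n' ' '; echo; }; echo '[[[0, 0, 0.04, 0, 0, 0], [0, 0, 0.04, 0, 0, 0], [0, 0, 0, 0, 0, 0]]]' | python3 -m jog |f; echo '[[[0, 0, 0.02, 0, 0, 0], [0, 0, 0, 0, 0, 0]]]' | python3 -m jog |f;  echo '[[[0, 0, 0.02, 0, 0, 0], [0, 0, 0, 0, 0, 0]]]' | python3 -m jog |f
```

```text
clock: 9.9 tcp_pos: [0.516, 0.1763, 0.112] force: [-1.0, -0.1, -3.1] 
clock: 10.1 tcp_pos: [0.5161, 0.1763, 0.1112] force: [0.3, -0.2, -3.8] 
clock: 10.3 tcp_pos: [0.5161, 0.1763, 0.1102] force: [1.0, 0.3, -3.8]
```

In the tool's units: 0.0007 m is 0.014.

```bash
f(){ grep -E 'clock|tcp|force: \['|tr '\n' ' '; echo; }; echo '[[[0, 0, 0.014, 0, 0, 0], [0, 0, 0, 0, 0, 0]]]' | python3 -m jog |f;  python3 -c "
from plant import *
s=sense();print(s['tcp_pos'],s['force'],s['moment'])"
```

```text
clock: 10.5 tcp_pos: [0.5163, 0.1764, 0.1098] force: [-1.2, -1.0, 1.6] 
[0.5163438  0.17636175 0.10977135] [-1.19550246 -1.00379349  1.62602619] [-0.09653459  0.14990294  0.01572716]
```

In the tool's units: 0.0006 m is 0.012.

```bash
cat > st.py <<'E'
from plant import *
import numpy as np
s=sense();R=s['eef_rot'];print('t %.2f'%s['clock'],'tcp',s['tcp_pos'].round(4),'yaw %.1f'%np.degrees(np.arctan2(R[1,0],R[0,0])),'F',s['force'].round(1),'M',s['moment'].round(2))
E
echo '[[[0, 0, 0.012, 0, 0, 0], [0, 0, 0.012, 0, 0, 0], [0, 0, 0, 0, 0, 0]]]' | python3 -m jog >/dev/null; python3 st.py; echo '[[[0, 0, 0, 0, 0, 0.0333], [0, 0.001, 0, 0, 0, 0.0333], [0, 0.001, 0, 0, 0, 0.0333], [0, 0, 0, 0, 0, 0]]]' | python3 -m jog>/dev/null; python3 st.py
```

```text
t 10.80 tcp [0.5163 0.1764 0.1085] yaw 140.0 F [-0.5 -0.6  4.1] M [-0.09  0.12 -0.01]
t 11.20 tcp [0.5165 0.1765 0.1085] yaw 133.9 F [-0.3  0.2  2.9] M [-0.04 -0.05  0.  ]
```

In the tool's units: 0.00005 m is 0.001, 2 degrees / 60 = 0.0333.

```bash
echo '[[[0, 0, 0, 0, 0, 0.0333], [0, 0.001, 0, 0, 0, 0.0333], [0, 0.001, 0, 0, 0, 0.0333], [0, 0.001, 0, 0, 0, 0.0333], [0, 0, 0, 0, 0, 0.0333], [0, 0, 0, 0, 0, 0]]]' | python3 -m jog>/dev/null; python3 st.py;  echo '[[[0, 0, 0, 0, 0, 0.0333], [0, 0.001, 0, 0, 0, 0.0333], [0, 0.001, 0, 0, 0, 0.0333], [0, 0.001, 0, 0, 0, 0.0333], [0, 0, 0, 0, 0, 0.0333], [0, 0, 0, 0, 0, 0]]]' | python3 -m jog>/dev/null; python3 st.py; echo '[[[0, 0, 0, 0, 0, 0.0333], [0, 0.001, 0, 0, 0, 0.0333], [0, 0, 0, 0, 0, 0]]]' | python3 -m jog>/dev/null; python3 st.py
```

```text
t 11.80 tcp [0.5166 0.1765 0.1085] yaw 124.0 F [ 0.5 -0.5  3.3] M [-0.04 -0.06 -0.02]
t 12.40 tcp [0.5166 0.1766 0.1084] yaw 114.0 F [ 0.4 -0.7  3.6] M [-0.02 -0.02 -0.01]
t 12.70 tcp [0.5166 0.1766 0.1084] yaw 110.0 F [0.3 0.1 3.8] M [-0.05  0.04 -0.07]
```

In the tool's units: 0.00003 m is 0.0006, 2 degrees / 60 = 0.0333.

```bash
echo '[[[0, 0.0006, 0, 0, 0, 0.0333], [0, 0, 0, 0, 0, 0]]]' | python3 -m jog>/dev/null; python3 st.py; echo '[[[0, 0.0006, 0, 0, 0, 0.0333], [0, 0, 0, 0, 0, 0]]]' | python3 -m jog>/dev/null; python3 st.py;echo '[[[0, 0.0006, 0, 0, 0, 0.0333], [0, 0, 0, 0, 0, 0]]]' | python3 -m jog>/dev/null; python3 st.py
```

```text
t 12.90 tcp [0.5166 0.1766 0.1084] yaw 108.1 F [-0.4 -0.5  4. ] M [-0.03 -0.    0.01]
t 13.10 tcp [0.5166 0.1766 0.1084] yaw 106.1 F [-0.4 -0.1  3.3] M [-0.03  0.03 -0.01]
t 13.30 tcp [0.5165 0.1766 0.1084] yaw 104.1 F [-0.8  0.5  3.9] M [-0.03  0.05  0.06]
```

In the tool's units: 0.00003 m is 0.0006, 2 degrees / 60 = 0.0333.

```bash
echo '[[[0, 0.0006, 0, 0, 0, 0.0333], [0, 0, 0, 0, 0, 0]]]' | python3 -m jog>/dev/null; python3 st.py; echo '[[[0, 0.0006, 0, 0, 0, 0.0333], [0, 0, 0, 0, 0, 0]]]' | python3 -m jog>/dev/null; python3 st.py
```

```text
t 13.50 tcp [0.5164 0.1766 0.1083] yaw 102.0 F [-0.7 -0.1  3.1] M [ 0.11  0.34 -0.07]
t 13.70 tcp [0.5162 0.1765 0.1082] yaw 100.1 F [-1.6 -1.1  3.2] M [-0.1   0.58  0.04]
```

In the tool's units: 0.00003 m is 0.0006, 2 degrees / 60 = 0.0333.

```bash
echo '[[[0, 0.0006, 0, 0, 0, 0.0333], [0, 0, 0, 0, 0, 0]]]' | python3 -m jog>/dev/null; python3 st.py; echo '[[[0, 0.0006, 0, 0, 0, 0.0333], [0, 0, 0, 0, 0, 0]]]' | python3 -m jog>/dev/null; python3 st.py
```

```text
t 13.90 tcp [0.5163 0.1766 0.1082] yaw 98.1 F [-2.1 -1.3  2.5] M [-0.07  0.71  0.08]
t 14.10 tcp [0.5167 0.1766 0.1081] yaw 96.1 F [ 0.1  0.1 -3.3] M [ 0.01 -0.   -0.  ]
```

Force dropped to the hanging weight at 44° clockwise, so the lugs are over the notches. I'll centre a little and lower.

In the tool's units: 0.00003 m is 0.0006, 2 degrees / 60 = 0.0333.

```bash
echo '[[[0, 0.0006, 0, 0, 0, 0.0333], [0, 0, 0, 0, 0, 0]]]' | python3 -m jog>/dev/null; python3 st.py; echo '[[[0, 0, 0.02, 0, 0, 0], [0, 0, 0.02, 0, 0, 0], [0, 0, 0, 0, 0, 0]]]' | python3 -m jog>/dev/null; python3 st.py
```

```text
t 14.30 tcp [0.5168 0.1767 0.1082] yaw 94.1 F [-0.  -0.1 -3.3] M [0.02 0.04 0.01]
t 14.60 tcp [0.5167 0.1766 0.1062] yaw 94.0 F [-0.4  0.9 -4.1] M [0.05 0.02 0.  ]
```

In the tool's units: 0.001 m is 0.02.

```bash
echo '[[[0, 0, 0.02, 0, 0, 0], [0, 0, 0.02, 0, 0, 0], [0, 0, 0.02, 0, 0, 0], [0, 0, 0, 0, 0, 0]]]' | python3 -m jog>/dev/null; python3 st.py; echo '[[[0, 0, 0.02, 0, 0, 0], [0, 0, 0.02, 0, 0, 0], [0, 0, 0.02, 0, 0, 0], [0, 0, 0, 0, 0, 0]]]' | python3 -m jog>/dev/null; python3 st.py;echo '[[[0, 0, 0.02, 0, 0, 0], [0, 0, 0.01, 0, 0, 0], [0, 0, 0, 0, 0, 0]]]' | python3 -m jog>/dev/null; python3 st.py
```

```text
t 15.00 tcp [0.5167 0.1766 0.1032] yaw 94.0 F [-0.4  0.1 -3.2] M [ 0.02  0.02 -0.01]
t 15.40 tcp [0.5167 0.1766 0.1002] yaw 94.0 F [-0.   0.1 -3.6] M [ 0.04 -0.03  0.01]
t 15.70 tcp [0.5167 0.1766 0.0988] yaw 94.0 F [-0.5  0.3 -4.6] M [-0.01 -0.    0.02]
```

```bash
echo '[[[0, 0, 0.014, 0, 0, 0], [0, 0, 0, 0, 0, 0]]]' | python3 -m jog>/dev/null; python3 st.py
```

```text
t 15.90 tcp [0.5167 0.1766 0.0981] yaw 94.0 F [ 0.3  0.6 -3.8] M [-0.02 -0.01 -0.  ]
```

In the tool's units: 0.0005 m is 0.01.

```bash
echo '[[[0, 0, 0.01, 0, 0, 0], [0, 0, 0, 0, 0, 0]]]' | python3 -m jog>/dev/null; python3 st.py; echo '[[[0, 0, 0.01, 0, 0, 0], [0, 0, 0, 0, 0, 0]]]' | python3 -m jog>/dev/null; python3 st.py
```

```text
t 16.10 tcp [0.5168 0.1767 0.0978] yaw 94.0 F [-0.3 -0.5 -0.7] M [ 0.01  0.11 -0.02]
t 16.30 tcp [0.5169 0.1767 0.0973] yaw 94.0 F [-0.5  0.7  2.1] M [-0.05  0.24 -0.05]
```

In the tool's units: -0.0005 m is -0.01.

```bash
echo '[[[0, 0, -0.01, 0, 0, 0], [0, 0, 0, 0, 0, 0]]]' | python3 -m jog>/dev/null; python3 st.py; echo '[[[0, 0, 0, 0, 0, 0], [0, 0, 0, 0, 0, 0], [0, 0, 0, 0, 0, 0], [0, 0, 0, 0, 0, 0], [0, 0, 0, 0, 0, 0], [0, 0, 0, 0, 0, 0], [0, 0, 0, 0, 0, 0]]]' | python3 -m jog 1.0; echo '[[[0, 0, -0.1, 0, 0, 0], [0, 0, -0.3, 0, 0, 0], [0, 0, -0.6, 0, 0, 0], [0, 0, -0.8, 0, 0, 0], [0, 0, -0.8, 0, 0, 0], [0, 0, 0, 0, 0, 0]]]' | python3 -m jog
python3 - <<'E'
from h import *
for n in ['scene','wrist']: snap(n,n+'9')
t=sense()['tcp_pos']
z=load('wrist9');P=cloud(z);k=(z['d']>0)&(np.hypot(P[...,0]-.517,P[...,1]-.175)<.04)&(P[...,2]>.115)&(P[...,2]<.135);Q=P[k]
A=np.c_[Q[:,:2]-Q[:,:2].mean(0),np.ones(len(Q))];w,V=np.linalg.eigh(np.cov(Q[:,:2].T))
print(t,len(Q),Q.mean(0),np.linalg.lstsq(A,Q[:,2],rcond=None)[0],np.degrees(np.arctan2(V[1,1],V[0,1])),np.median(Q[:,2]))
cv2.imwrite('pics/c9.png',np.hstack([cv2.resize(cv2.imread('pics/scene9.png')[120:330,300:560],(400,323)),cv2.resize(cv2.imread('pics/wrist9.png'),(400,323))]))
E
```

```text
t 16.50 tcp [0.5168 0.1767 0.0977] yaw 94.0 F [-0.3 -0.1  1.8] M [ 0.    0.1  -0.03]
clock: 17.2
tcp_pos: [0.5168, 0.1767, 0.0977]
eef_rot: [[-0.069, 0.998, 0.0], [0.998, 0.069, -0.0], [-0.0, 0.0, -1.0]]
force: [-0.1, 0.5, 0.3]
opening: 0.997
finger_force: 0.0
clock: 17.8
tcp_pos: [0.5191, 0.1772, 0.2331]
eef_rot: [[-0.069, 0.998, 0.008], [0.998, 0.069, 0.002], [0.001, 0.008, -1.0]]
force: [0.6, -0.2, -0.9]
opening: 1.005
finger_force: 0.0
[0.51704258 0.17674172 0.22871346] 3495 [0.51670108 0.17757705 0.12444745] [-0.00148911 -0.00908446  0.12444745] 94.03977131865139 0.12454156612129608
```

View pics/c9.png

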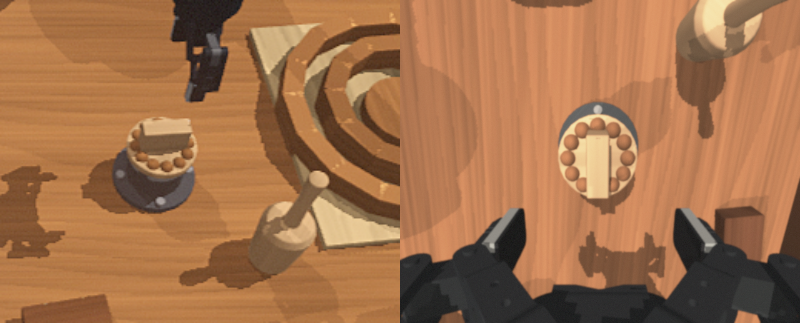

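The pictures show the blank seated level in the socket: bar top at about 0.126 m, tilt about 0.5°, gripper clear and mallet undisturbed.

```bash
python3 -c "
from plant import *
print(sign_off())"
```

```text
the job is handed in; nothing more can be done
None
```

The blank is mounted in the socket: the lugs dropped into the notches about 44° clockwise of the gaps. It sits fully down and level, the gripper has let go, and the job was handed in at about 18 s on the robot's clock.

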